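# Put stock away and scan its label

### The job

Put the small cardboard carton away in the open drawer of the stock chest and slide the drawer fully shut. Then draw the hand scanner up out of its holder, tip it nose down by about 45 degrees and hold it in the air with its window aimed at the middle of the striped label on top of the chest, about 10 to 15 cm from it, touching nothing but the gripper. Finish while still holding it there, and leave the bottle, the jar and the tin undisturbed.

Things in the scene. Friction and masses are not known exactly. Their poses are not given: they have to be found in the camera images.
- pack_mid (a point): centre of the loose cardboard carton with a blue band, 36 x 60 x 40 mm (its x, y, z; z up), about 0.12 kg, standing on the table. Its 36 mm sides are the ones to grip across (its x axis).
- chest_drawer0 (a joint): the chest's only drawer, in m: 0 is fully shut, 0.105 to 0.13 at the start; it slides out along the chest's -x. Sliding friction about 1 N plus light damping; it stays where it is left.
- drawer_floor (a point): centre of the drawer's inner floor, 22 mm above the table; axes as the chest's (x front to back, y left, z up). Inner floor 155 (x) by 138 mm (y), walls 6 mm thick, 56 mm high. The green front panel is 15 mm thick, its outer face 98.5 mm along -x from here, its top 87 mm above the table. Only as much of the drawer's front end as its joint value sticks out from under the chest's top.
- chest_drawer0_handle (a point): middle of the drawer's steel bar handle, which runs 90 mm along the chest's y, 35 mm in front of the panel and about 62 mm above the table; moves with the drawer.
- label_mid (a point): middle of the white label with black stripes, 60 x 70 mm, flat on the top of the wooden stock chest, 101 mm above the table; axes as the chest's. The fixed chest is 200 mm deep (x), 180 mm wide (y), 100 mm high; its drawer front faces the robot along its -x; the label lies 50 mm in front of the middle of the chest's top.
- holder_mouth (a point): middle of the socket mouth on top of the fixed grey scanner holder, 80 mm above the table. The block is 80 x 70 mm on a 100 x 90 mm foot; the socket is 36 x 30 mm and 70 mm deep, upright. The scanner's handle stands loosely in it.
- scanner_head (a point): centre of the head of the T-shaped hand scanner (0.18 kg): white head 100 x 36 x 34 mm (x, y, z) on a black handle 28 x 24 mm whose foot is 107 mm below. x points out of the nose (where the window looks), z out of the head's top. In the holder it is upright, this point 117 mm above the table. Grip the head from above across its 36 mm (y); 20 mm are free between head and holder.
- scanner_window (a point): middle of the red window on the scanner's nose (the end with the black rim; a grey pad with a green lamp is on top at the tail), 50 mm from the head centre along x; axes as the scanner's. The line of sight runs from here along +x.
- scanner_foot (a point): middle of the lower end of the scanner's handle.
- scanner: the whole hand scanner; origin at the lower end of its handle, axes as above.
- pack: the carton; origin at the centre of its underside.
- chest: the wooden chest with its drawer; origin at the centre of its underside, on the table.
- holder: the scanner holder, fixed; origin at the centre of its underside, on the table.
- beer: bystander: brown bottle, 60 mm across, 190 mm tall; origin at its foot.
- jar: bystander: amber jar, 64 mm across, 85 mm tall; origin at its foot.
- tin: bystander: green tin, 60 x 90 x 75 mm, in front of the holder; origin at its foot.
Things that resemble listed ones, but are neither listed nor needed, are in the scene too. Of the things like the pack, leave any that is red; of the rest the larger one is meant.

How it is judged (in metres and radians):
On the way, in this order (a step that is already met when the one before it is completed fails the run):
1. the carton lies in the open drawer, let go (x of pack_mid in the frame of drawer_floor between -0.078 and 0.078 m and y of pack_mid in the frame of drawer_floor between -0.068 and 0.068 m and z of pack_mid in the frame of drawer_floor between 0.008 and 0.05 m and contact force between the fingers and pack below 0.1 N and value of joint chest_drawer0 above 0.03 m), for 0.2 s.
2. the drawer is shut with the carton inside, the scanner still in its holder (x of pack_mid in the frame of drawer_floor between -0.078 and 0.078 m and y of pack_mid in the frame of drawer_floor between -0.068 and 0.068 m and z of pack_mid in the frame of drawer_floor between 0.008 and 0.05 m and value of joint chest_drawer0 below 0.008 m and horizontal distance between scanner_foot and holder_mouth below 0.02 m and height (world z) of scanner_foot below 0.03 m), for 0.2 s.
3. the scanner is drawn up, clear of its holder (height (world z) of scanner_foot above 0.085 m and contact force between the fingers and scanner above 0.5 N), for 0.1 s.
At the end, for the whole second after the job is handed in: Drawer shut within 8 mm, carton in it; scanner held still, touching only the fingers, tipped 30 degrees or more, foot over 106 mm and window over 130 mm up, its line of sight within 22 mm of the label middle, 50 to 240 mm away; bottle, jar, tin upright, moved under 30 mm (x of pack_mid in the frame of drawer_floor between -0.078 and 0.078 m and y of pack_mid in the frame of drawer_floor between -0.068 and 0.068 m and z of pack_mid in the frame of drawer_floor between 0.008 and 0.05 m and value of joint chest_drawer0 below 0.008 m and x of label_mid in the frame of scanner_window between 0.05 and 0.24 m and y of label_mid in the frame of scanner_window between -0.022 and 0.022 m and z of label_mid in the frame of scanner_window between -0.022 and 0.022 m and distance of each of beer, jar, tin from where it was at the start of the episode below 0.03 m and angle between each of beer, jar, tin's own z axis and vertical below 0.3 rad and angle between scanner_head's own z axis and vertical above 0.52 rad and height (world z) of scanner_foot above 0.106 m and height (world z) of scanner_window above 0.13 m and contact force between the fingers and scanner above 0.5 N and contact force between scanner and chest below 0.05 N and contact force between scanner and holder below 0.05 N and contact force between scanner and beer below 0.05 N and contact force between scanner and jar below 0.05 N and contact force between scanner and tin below 0.05 N and linear speed of scanner below 0.03 m/s); the arm keeps its last pose, push and grip.
It fails at once if the bottle, the jar or the tin is pushed more than 30 mm or knocked over (not (distance of beer from where it was at the start of the episode below 0.03 m) or not (angle between beer's own z axis and vertical below 0.3 rad) or not (distance of jar from where it was at the start of the episode below 0.03 m) or not (angle between jar's own z axis and vertical below 0.3 rad) or not (distance of tin from where it was at the start of the episode below 0.03 m) or not (angle between tin's own z axis and vertical below 0.3 rad)).
It also fails if it takes over 72 s, if anything falls off the work surface, if the arm or the gripper's body presses on something with over 40 N, if the wrist force passes 120 N, or if a joint passes its speed limit or range.

### The arm

A 6-joint arm with a two-finger parallel gripper is mounted at the origin on the work surface. World frame = base frame: x ahead of the robot, y to its left, z up, the work surface at z = 0. Lengths are in mm, angles in degrees, forces in N, time in s.
With the tool pointing down it reaches from about 375 to 925 mm from the base axis. Payload 5.7 kg.
Tool frame: the origin (TCP) lies midway between the tips of the shut fingers; the grasp point (between the pads) lies 19 mm behind it (robot.hold_point_z is the distance from the TCP to the grasp point, in mm); z points along the fingers, y is the direction in which the jaws open and shut (so a half turn about z gives the same grasp; the last joint's range is limited). The gripper opens to 88 mm and grips with 3 to 60 N. Pads are 20 mm wide; open, the fingers measure 115 mm over their backs; the gripper's body (75 mm by 178 mm) begins 61 mm behind the grasp point.
Start: joints at [-72.141, 20.558, 86.54, -0, 72.909, -6.595], TCP at [248.357, -546.151, 222.623] pointing down, gripper open.
Joint ranges: [-170.27, 170.27], [-57.76, 135], [12.27, 136.19], [-55.21, 235.2], [11.17, 155.16], [-170.74, 170.74]. Speed limits (degrees/s): [136.94, 136.94, 180, 180, 180, 180].

### API

Orientations are given as [roll, pitch, yaw] about the fixed x, y, z axes, in that order (R = Rz(yaw) Ry(pitch) Rx(roll)).
In Python, from bench import robot gives the robot as it stands.
- The arm moves only by the tool move_arm, never from a script. Its argument "increments" is text: rows parted by semicolons, each of 7 numbers parted by spaces: the shift along the tool's x, y, z in units of 50 mm (1.0 is 50 mm), then the turn, a rotation vector about the tool's x, y, z in units of 10 degrees (1.0 is 10 degrees), then the opening, from -1 (shut) to 1 (fully open). In form: dx dy dz rx ry rz claw; .... A call has 1 to 5 rows; each row is the pose to reach, as a shift and turn from the pose measured when the call began, along the tool's axes at that moment; what a row does not reach only later rows make up. A row lasts 1/8 s, in which the tool goes at most 62.5 mm and 10.7 degrees, less where a joint would pass 70% of its speed; a pose out of reach is approached as far as the arm can. A call with a gripper value outside its range is refused whole. The fingers move at their own pace and stop on an object; "force" is the grip in N (left out, the last holds). Time passes only in rows, so rows that repeat a pose let the fingers close. It gives the time, the measured TCP pose, the force and the opening at its end, in the units of the state.
- robot.state(): the state, without advancing time (a new reading comes with each control period).
- robot.grab_frame(name): name is "scene" or "top" or "wrist"; returns the picture (420x560x3 uint8, blue, green, red); there is no depth.
- robot.get_calibration(name): a dict with "mtx" (3x3 intrinsics, pixels), "k1" (the pictures are not rectified: a ray, as slopes to the right and down, at radius r is drawn at 1 + k1 r^2 times it, then the intrinsics apply), "cam_to_world" (4x4, takes a point from camera to world coordinates). Camera axes: x right, y down, z forward; pixel columns grow to the right and rows downward; lengths in mm; the calibration is good to about 2 mm. A picture is of the moment at which its call begins: read the wrist's pose just before it. get_calibration takes no time and is no camera call; for the wrist camera it gives the pose at the moment of the call.
- robot.finish_job(): hands the job in, once; it reports no verdict.
Trained networks look in the newest picture that a camera, given by its name, has taken for a name from the list of things; names that differ only in an ending like _2 or _b are one class to them, and where a whole thing is asked for, a point or a joint stands for the part that bears it (a point fixed in the world has none). Each returns a list of dicts, best first, with "p" (0 to 1); they miss things now and then, are a little off and sometimes report something else, mostly with a low value. They report only what shows in the picture. A call takes as long as a camera call. They do not tell look-alikes from the thing itself.
- robot.outline_of(target, camera): "region" (420x560 bool, what is visible of it) and "rect" ([left, top, right, bottom] in pixels, round what is visible of it).
- robot.pinpoint(target, camera): "position" ([column, row] in pixels: a listed point, or the origin of a listed thing).
The state is a dict: "time_s": time; "joints": joint angles; "dq": joint speeds; "effort": joint torques, N m; "position": TCP position; "orientation": TCP orientation; "ft_force": force on the tool from outside, world axes, zero at the start; "ft_torque": the same for the moment, N m; "finger_gap": opening from 0.0 (shut) to 1.0 (fully open).
Only numpy, scipy, OpenCV 4.12 (cv2) and the standard library are available. Lean on these libraries where they do the work, as an engineer would, in place of code of your own. Each camera call takes 0.05 s, during which the arm holds its last target.

## Working session

There is one attempt and no reset: what is moved stays moved. The work goes in short steps, Python scripts to look and compute and a tool call to move; the robot and the scene stay as the last step left them, time stands still between calls to the robot, and variables do not carry over. Pictures are saved under pics/ and viewed, and the job is handed in when it is done.

Besides the shell and the picture viewer there is one more tool, called after "Emit:" in YAML: its name, and indented under it one key for each argument. move_arm: Moves the arm, as the interface text tells. Its arguments: {"type":"object","properties":{"increments":{"type":"string"},"force":{"type":"number"}},"required":["increments"]}

```bash
ls; mkdir -p pics; python3 - <<'E'
from bench import robot
import cv2
for n in ("scene","top","wrist"):
    f=robot.grab_frame(n); cv2.imwrite(f"pics/a_{n}.png",f)
    c=robot.get_calibration(n); print(n,c)
print(robot.state())
E
```

```text
pics
scene {'mtx': array([[496.41085168,   0.        , 280.03335293],
       [  0.        , 496.41085168, 210.3711325 ],
       [  0.        ,   0.        ,   1.        ]]), 'k1': -0.1654437251305113, 'cam_to_world': array([[-1.57660056e-01,  6.17693883e-01, -7.70452837e-01,
         1.24188271e+03],
       [ 9.87347588e-01,  8.51950724e-02, -1.33740569e-01,
         1.31055922e+02],
       [-1.69719463e-02, -7.81790296e-01, -6.23310425e-01,
         6.34373652e+02],
       [ 0.00000000e+00,  0.00000000e+00,  0.00000000e+00,
         1.00000000e+00]])}
top {'mtx': array([[478.74228651,   0.        , 282.71162045],
       [  0.        , 478.74228651, 206.79391931],
       [  0.        ,   0.        ,   1.        ]]), 'k1': -0.11697535608365833, 'cam_to_world': array([[ 2.63313534e-02, -9.89345580e-01,  1.43185139e-01,
         4.41088588e+02],
       [-9.99247452e-01, -2.19683218e-02,  3.19675334e-02,
        -1.66652684e+01],
       [-2.84814007e-02, -1.43919134e-01, -9.89179505e-01,
         1.00240489e+03],
       [ 0.00000000e+00,  0.00000000e+00,  0.00000000e+00,
         1.00000
[... 533 characters left out ...]
0e+00,
         1.00000000e+00]])}
{'time_s': 0.15, 'joints': array([-7.21418758e+01,  2.05896174e+01,  8.65850660e+01,  3.20178214e-04,
        7.29099116e+01, -6.59353335e+00]), 'dq': array([-0.1410337 , -0.06802547, -0.15602565,  0.02056475,  0.01790285,
        0.04094037]), 'effort': array([ 3.04773775e-04, -5.15757143e+01, -2.71008235e+01,  6.74960506e-02,
        3.05618509e-02, -8.78008655e-05]), 'position': array([ 248.1921463 , -545.65754259,  221.98849214]), 'orientation': array([-1.79916000e+02, -1.00174955e-02,  2.44515558e+01]), 'ft_force': array([-0.51058634,  0.35301209, -0.35560074]), 'ft_torque': array([0.01493563, 0.00165401, 0.03451853]), 'finger_gap': 1.0002065003318228}
```

View pics/a_scene.png

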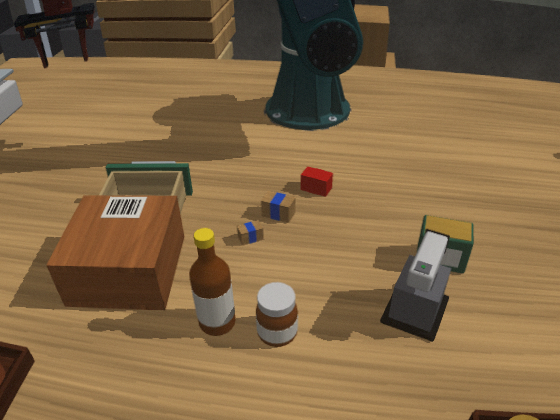

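View pics/a_top.png

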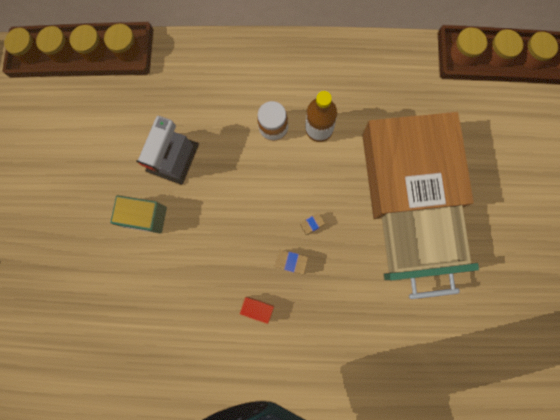

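View pics/a_wrist.png

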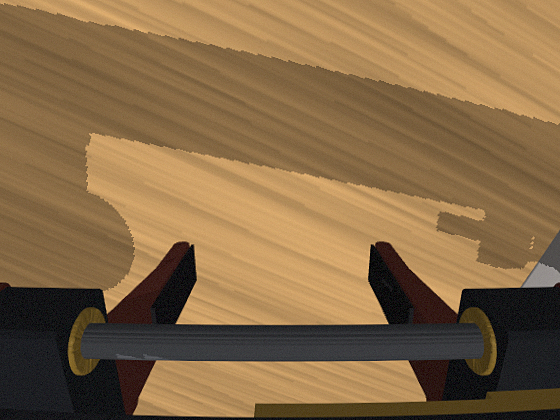

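```bash
cat > h.py <<'E'
from bench import robot
import numpy as np, cv2
from scipy.spatial.transform import Rotation as Rn
def px2ray(n,p,c=None):
    c=c or robot.get_calibration(n); M=c['mtx']
    d=np.array([c['k1'],0,0,0,0.])
    u=cv2.undistortPoints(np.array([[p]],float),M,d)[0,0]
    T=c['cam_to_world']; return T[:3,3], T[:3,:3]@np.array([u[0],u[1],1])
def atz(n,p,z,c=None):
    o,d=px2ray(n,p,c); return o+d*(z-o[2])/d[2]
def proj(n,X,c=None):
    c=c or robot.get_calibration(n)
    T=np.linalg.inv(c['cam_to_world']); q=T[:3,:3]@np.asarray(X,float)+T[:3,3]
    r=q[:2]/q[2]; r=r*(1+c['k1']*(r@r)); return c['mtx'][:2,:2]@r+c['mtx'][:2,2]
def tri(rays):
    A=0;b=0
    for o,d in rays:
        d=d/np.linalg.norm(d); P=np.eye(3)-np.outer(d,d); A=A+P; b=b+P@o
    return np.linalg.solve(A,b)
E
python3 - <<'E'
from h import *
hz=dict(pack_mid=20,drawer_floor=22,chest_drawer0_handle=62,label_mid=101,holder_mouth=80,scanner_head=117,scanner_window=117,beer=0,jar=0,tin=0,chest=0,holder=0,pack=0)
for t,z in hz.items():
  for n in("top","scene"):
    for r in robot.pinpoint(t,n)[:4]:
        print(t,n,round(r['p'],2),np.round(r['position'],1),np.round(atz(n,r['position'],z)[:2],1))
E
```

```text
pack_mid top 0.79 [290.3 262.1] [469.5  -3.4]
pack_mid top 0.7 [258.2 309.2] [372.6  59.2]
pack_mid top 0.55 [314.  223.5] [549.9 -50.3]
pack_mid scene 0.79 [250.6 229.8] [548.5 -46.8]
pack_mid scene 0.78 [318.6 181.1] [371.8  65.3]
pack_mid scene 0.75 [279.8 201.1] [452.7  -6. ]
drawer_floor top 0.59 [290.6 259.9] [474.  -4.]
chest_drawer0_handle top 0.7 [435.7 292.6] [ 414.9 -288.9]
chest_drawer0_handle top 0.18 [148.1 213.9] [556.7 284.9]
chest_drawer0_handle scene 0.61 [157.1 163.8] [ 412.4 -277.9]
chest_drawer0_handle scene 0.42 [423.1 282.4] [683.6 260.8]
label_mid top 0.8 [424. 190.] [ 610.1 -257.6]
label_mid scene 0.94 [125.8 204.1] [ 602.6 -260.9]
label_mid scene 0.33 [219.2 322.6] [835.4 -26.7]
label_mid scene 0.16 [279.3 217. ] [600.6  18.2]
holder_mouth top 0.84 [163.4 148.4] [688.2 256.9]
holder_mouth top 0.27 [151.7 164.6] [654.4 278.7]
holder_mouth scene 0.87 [420.2 281.8] [700.4 252.3]
scanner_head top 0.89 [155.9 142.9] [689.2 261.6]
scanner_head scene 0.83 [427.9 258.4] [686.3 258.5]
scanner_window top 0.65 [148.9 165.3] [644.4 272.3]
scanner_window top 0.5 [274.9 1
[... 166 characters left out ...]
] [851.8  59.3]
beer top 0.96 [316.4 128.9] [758.7 -52.9]
beer scene 0.59 [215.8 321.5] [757.1 -62.6]
jar top 0.56 [273.  128.8] [757.2  41.4]
jar scene 0.89 [281.1 330.6] [759.3  44.8]
jar scene 0.21 [279.4 216.1] [476.3  -3.4]
tin top 0.74 [145.9 214.7] [562.5 309.5]
tin top 0.31 [169.9 156.7] [691.1 264.8]
tin scene 0.9 [442.4 257.8] [555.6 314.7]
chest top 0.77 [410.8 178.1] [ 654.2 -256.5]
holder top 0.72 [172.7 160.9] [681.8 258. ]
holder scene 0.8 [414.5 310.9] [690.3 257. ]
pack top 0.78 [285.5 259.5] [475.3   7. ]
pack top 0.58 [259.5 310.3] [369.  58.]
pack scene 0.81 [317.7 186.4] [363.7  63.1]
pack scene 0.76 [247.4 236.3] [545.6 -54.8]
pack scene 0.75 [277.8 218.3] [483.6  -5.5]
```

```bash
cat >> h.py <<'E'
from scipy.optimize import minimize
def hullmask(n,boxes,T,c):
    m=np.zeros((420,560),np.uint8)
    for (cx,cy,cz,a,b,h) in boxes:
        P=[]
        for i in(-.5,.5):
            for j in(-.5,.5):
                for k in(-.5,.5):
                    X=T@np.array([cx+i*a,cy+j*b,cz+k*h,1]); P.append(proj(n,X[:3],c))
        P=np.array(P,np.float32); hl=cv2.convexHull(P)
        cv2.fillConvexPoly(m,np.round(hl*16).astype(np.int32),1,shift=4)
    return m.astype(bool)
def Tz(x,y,yaw,z=0):
    T=np.eye(4); a=np.radians(yaw); T[:2,:2]=[[np.cos(a),-np.sin(a)],[np.sin(a),np.cos(a)]]; T[:3,3]=[x,y,z]; return T
def fit(masks,boxes,x0,z=0):
    cs={n:robot.get_calibration(n) for n in masks}
    def f(p):
        s=0
        for n,m in masks.items():
            h=hullmask(n,boxes,Tz(*p,z),cs[n]); s+=1-(h&m).sum()/max(1,(h|m).sum())
        return s/len(masks)
    best=None
    for dy in (-40,-20,0,20,40):
        p0=np.array(x0,float); p0[2]+=dy
        r=minimize(f,p0,method='Nelder-Mead',options=dict(initial_simplex=[p0,p0+[8,0,0],p0+[0,8,0],p0+[0,0,12]],xatol=.1,fatol=1e-4))
        if best is None or r.fun<best.fun: best=r
    return best.x,best.fun
E
python3 - <<'E'
from h import *
def show(t):
  for n in("top","scene"):
    for r in robot.outline_of(t,n)[:4]: print(t,n,round(r['p'],2),np.round(r['rect']),r['region'].sum())
for t in ("pack","chest","scanner","tin","label_mid","chest_drawer0_handle","holder","beer"): show(t)
for n in("top","scene"):
    f=robot.grab_frame(n)
    for nm,(x0,y0,w,h) in dict(top=dict(pk=(230,190,140,105),ch=(350,100,133,200),sc=(110,110,100,75)),scene=dict(pk=(220,150,140,105),ch=(40,140,160,180),sc=(370,210,120,130)))[n].items():
        k=600//h if h>=w*.75 else 800//w
        k=min(600//h,800//w)
        cv2.imwrite(f"pics/z_{n}_{nm}.png",cv2.resize(f[y0:y0+h,x0:x0+w],None,fx=k,fy=k,interpolation=cv2.INTER_CUBIC)); print(nm,n,k)
E
```

```text
pack top 0.87 [300. 213. 324. 233.] 280
pack top 0.68 [240. 295. 272. 323.] 574
pack top 0.58 [273. 250. 309. 274.] 550
pack scene 0.93 [260. 195. 296. 221.] 838
pack scene 0.89 [303. 164. 331. 195.] 741
pack scene 0.87 [238. 219. 264. 244.] 507
chest top 0.83 [362. 111. 481. 299.] 15546
chest scene 0.74 [ 49. 161. 192. 311.] 16111
scanner top 0.92 [135. 116. 176. 172.] 1282
scanner scene 0.74 [ 48. 160. 194. 309.] 16141
scanner scene 0.57 [407. 229. 451. 291.] 1449
tin top 0.7 [110. 193. 168. 232.] 1651
tin scene 0.72 [419. 213. 471. 276.] 1717
label_mid top 0.67 [362. 110. 478. 297.] 15520
label_mid scene 0.59 [ 49. 159. 191. 312.] 16173
chest_drawer0_handle top 0.74 [382. 205. 479. 298.] 6022
chest_drawer0_handle top 0.21 [136. 116. 174. 174.] 1208
chest_drawer0_handle scene 0.69 [102. 162. 192. 208.] 2921
holder top 0.57 [146. 133. 200. 188.] 1325
holder scene 0.8 [376. 255. 452. 340.] 3158
beer top 0.57 [304.  91. 338. 142.] 1231
beer scene 0.98 [190. 227. 234. 336.] 3369
pk top 5
ch top 3
sc top 8
pk scene 5
ch scene 3
sc scene 4
```

```bash
python3 - <<'E'
from h import *
def m(t,n,near):
    return min(robot.outline_of(t,n),key=lambda r:np.hypot((r['rect'][0]+r['rect'][2])/2-near[0],(r['rect'][1]+r['rect'][3])/2-near[1]))['region']
pm={'top':m('pack','top',(291,262)),'scene':m('pack','scene',(279,208))}
for k in ({'top':pm['top']},{'scene':pm['scene']},pm): print('pack',fit(k,[(0,0,20,36,60,40)],(470,-3,90+0)))
tm={'top':m('tin','top',(140,213)),'scene':m('tin','scene',(445,245))}
print('tin',fit({'top':tm['top']},[(0,0,37.5,60,90,75)],(560,310,0)))
sm={'top':m('scanner','top',(155,143))}
hm={'scene':m('holder','scene',(414,300))}
print('holder',fit(hm,[(0,0,40,80,70,80),(0,0,3,100,90,6)],(686,257,15)))
cm={'top':m('chest','top',(420,200)),'scene':m('chest','scene',(120,240))}
cs={n:robot.get_calibration(n) for n in cm}
def f(p,mk):
    q=p[3]; bx=[(0,0,50,200,180,100),(-100-q/2,0,40,q,150,78),(-100-q-7.5+0,0,47,15,170,80)]
    s=0
    for n in mk:
        h=hullmask(n,bx,Tz(*p[:3]),cs[n]); s+=1-(h&mk[n]).sum()/(h|mk[n]).sum()
    return s/len(mk)
for mk in ({'top':cm['top']},{'scene':cm['scene']},cm):
  b=None
  for y in(-10,0,10):
    p0=np.array([655,-257,y,115.]); S=[p0]+[p0+d for d in np.diag([8,8,10,10])]
    r=minimize(f,p0,args=(mk,),method='Nelder-Mead',options=dict(initial_simplex=S))
    if b is None or r.fun<b.fun:b=r
  print('chest',list(mk),b.x,b.fun)
E
```

```text
pack (array([470.92240503,  -3.99330249, 166.44270498]), np.float64(0.06529209621993126))
pack (array([469.88366242,  -6.49314987,  -1.61916293]), np.float64(0.10432852386237512))
pack (array([470.80456413,  -4.30848095, 167.16337004]), np.float64(0.09367465686683929))
tin (array([557.84560192, 310.40042341,  -7.75765018]), np.float64(0.040249433106575916))
holder (array([688.96357926, 257.45733732, -17.79642011]), np.float64(0.2303315190499753))
chest ['top'] [ 659.17135551 -253.6643329     7.52969201   96.32459536] 0.05575619337261606
chest ['scene'] [ 658.26150609 -256.31614285    7.58315526  102.84464183] 0.0240209194843104
chest ['top', 'scene'] [ 658.66899072 -255.17963842    7.48894262   96.13678357] 0.04319480948059451
```

View pics/z_top_pk.png

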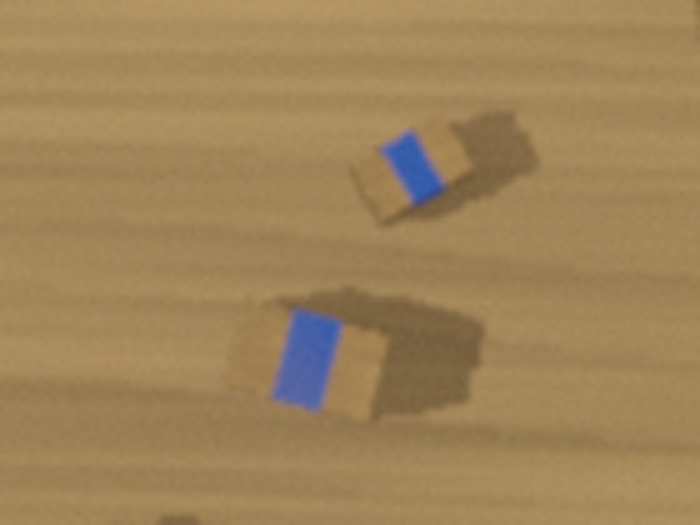

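View pics/z_top_ch.png

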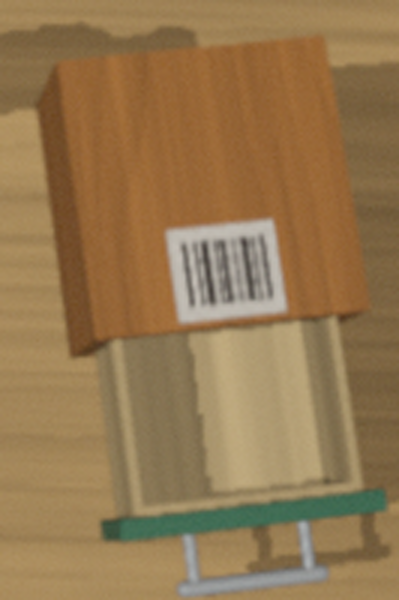

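View pics/z_top_sc.png

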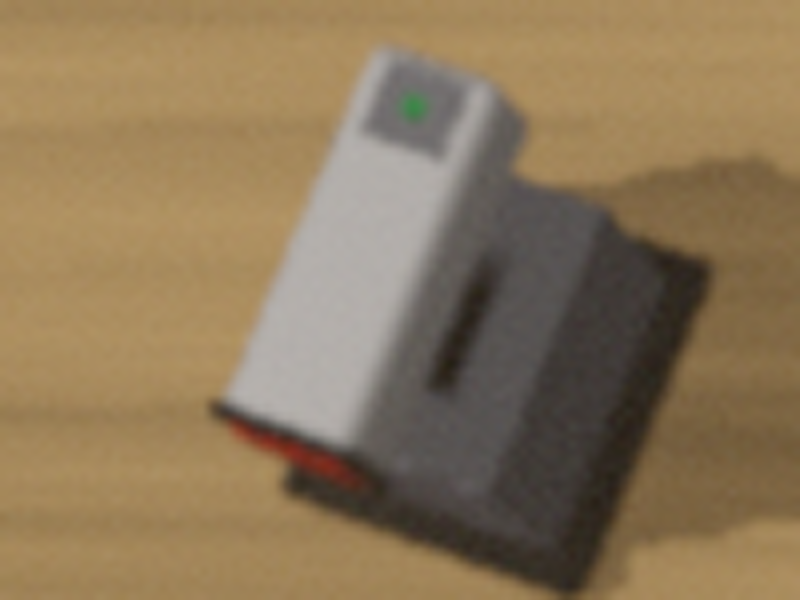

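```bash
cat >> h.py <<'E'
def Rd(psi): return Rn.from_euler('xyz',[180,0,psi],degrees=True)
def plan(p,R):
    s=robot.state(); R0=Rn.from_euler('xyz',s['orientation'],degrees=True)
    d=R0.inv().apply(np.array(p)-s['position'])/50; rv=np.degrees((R0.inv()*R).as_rotvec())/10
    print('plan',' '.join(f'{v:.2f}' for v in [*d,*rv]),'| pos',np.round(s['position'],1),'ori',np.round(s['orientation'],1),'F',np.round(s['ft_force'],1),'gap',round(s['finger_gap'],3),'t',round(s['time_s'],2))
def chest(x,y,z,c=(658.5,-255.5,7.5)):
    return (Tz(*c)@[x,y,z,1])[:3]
E
python3 -c "
from h import *
plan((470.8,-4,180),Rd(77))"
```

```text
plan 8.54 -8.03 0.85 -0.00 -0.00 -5.25 | pos [ 248.4 -546.2  222.7] ori [-180.    -0.    24.5] F [-0.7  0.3 -0.5] gap 1.004 t 2.75
```

Emit:
move_arm:
  increments: "8.54 -8.03 0.85 0 0 -5.25 1;8.54 -8.03 0.85 0 0 -5.25 1;8.54 -8.03 0.85 0 0 -5.25 1;8.54 -8.03 0.85 0 0 -5.25 1;8.54 -8.03 0.85 0 0 -5.25 1"

```text
time_s: 3.38
position: [367.3, -256.2, 200.2]
orientation: [179.9, 0.0, 77.2]
ft_force: [0.8, -0.3, -0.2]
finger_gap: 1.0
```

```bash
python3 -c "
from h import *
plan((470.8,-4,180),Rd(77))"
```

```text
plan 5.38 0.91 0.40 0.01 0.00 0.02 | pos [ 367.3 -256.2  200.2] ori [179.9   0.   77.2] F [ 0.8 -0.3 -0.2] gap 1.0 t 3.38
```

Emit:
move_arm:
  increments: "5.38 0.91 0.4 0 0 0 1;5.38 0.91 0.4 0 0 0 1;5.38 0.91 0.4 0 0 0 1;5.38 0.91 0.4 0 0 0 1;5.38 0.91 0.4 0 0 0 1"

```text
time_s: 4.0
position: [471.9, -0.9, 180.2]
orientation: [179.9, -0.0, 77.4]
ft_force: [0.8, -0.1, 0.1]
finger_gap: 0.999
```

```bash
python3 - <<'E'
from h import *
f=robot.grab_frame('wrist'); c=robot.get_calibration('wrist')
for r in robot.pinpoint('pack_mid','wrist'): print(r['p'],r['position'],atz('wrist',r['position'],20,c))
o=robot.outline_of('pack','wrist')
for r in o: print(r['p'],r['rect'],r['region'].sum())
for X in [(470.8,-4,20)]: print(proj('wrist',X,c))
g=f.copy()
for i in(-18,18):
  for j in(-30,30):
    X=Tz(470.8,-4,-13)@[i,j,40,1]; cv2.circle(g,tuple(int(v) for v in proj('wrist',X[:3],c)),3,(0,255,0),-1)
cv2.imwrite('pics/b.png',g)
plan((470.8,-4,11),Rd(77))
E
```

```text
0.72 [279.8, 192.3] [469.96270053  -3.65027989  20.        ]
0.71 [370.4, 215.8] [549.96540225 -45.46598528  20.        ]
0.75 [339.7, 186.2, 397.0, 241.9] 1524
0.7 [130.6, 112.0, 185.6, 189.1] 3822
0.55 [257.6, 158.2, 301.6, 231.7] 2920
[280.75002814 192.46264584]
plan -0.02 -0.01 3.38 0.01 0.00 0.04 | pos [471.3  -3.  180.1] ori [179.9   0.   77.4] F [-0.4 -0.4  0.2] gap 0.996 t 4.15
```

View pics/b.png

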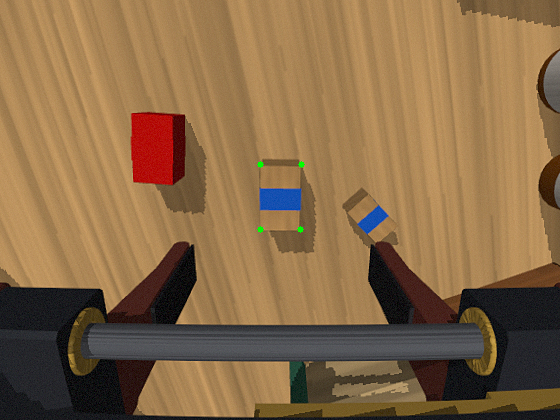

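Emit:
move_arm:
  increments: "-0.02 -0.02 2.5 0 0 0.04 1;-0.02 -0.02 3.38 0 0 0.04 1;-0.02 -0.02 3.38 0 0 0.04 1;-0.02 -0.02 3.38 0 0 0.04 1;-0.02 -0.02 3.38 0 0 0.04 1"
  force: 15

```text
time_s: 4.78
position: [471.0, -4.7, 12.3]
orientation: [179.9, 0.0, 77.0]
ft_force: [0.7, -0.7, -0.5]
finger_gap: 1.002
```

Emit:
move_arm:
  increments: "0 0 0 0 0 0 -1;0 0 0 0 0 0 -1;0 0 0 0 0 0 -1;0 0 0 0 0 0 -1;0 0 0 0 0 0 -1"

```text
time_s: 5.4
position: [471.0, -4.7, 12.4]
orientation: [179.9, 0.0, 77.0]
ft_force: [-0.7, 0.1, 0.7]
finger_gap: 0.467
```

Emit:
move_arm:
  increments: "0 0 0 0 0 0 -1;0 0 0 0 0 0 -1;0 0 -0.5 0 0 0 -1;0 0 -2.5 0 0 0 -1;0 0 -2.5 0 0 0 -1"

```text
time_s: 6.02
position: [471.4, -4.6, 139.5]
orientation: [179.8, 0.0, 77.0]
ft_force: [1.6, -0.8, -2.2]
finger_gap: 0.408
```

```bash
python3 - <<'E'
from h import *
p=chest(-145,0,150);print(p)
plan(p,Rd(7.5))
f=robot.grab_frame('wrist'); cv2.imwrite('pics/c.png',f)
E
```

```text
[ 514.7404951  -274.42629787  150.        ]
plan -5.06 2.06 -0.20 0.02 -0.01 6.95 | pos [471.4  -4.6 139.5] ori [179.8   0.   77. ] F [ 1.6 -0.8 -2.2] gap 0.408 t 6.03
```

View pics/c.png

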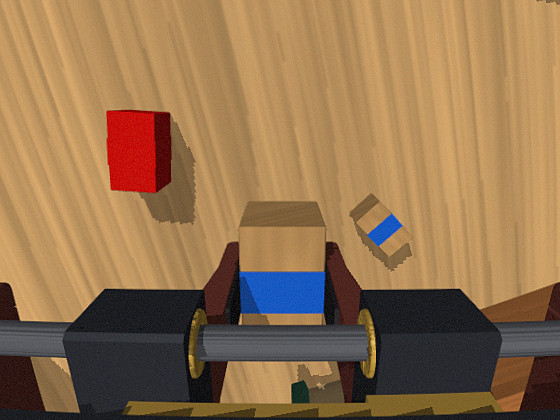

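Emit:
move_arm:
  increments: "-5.06 2.06 -0.4 0 0 6.95 -1;-5.06 2.06 -0.4 0 0 6.95 -1;-5.06 2.06 -0.4 0 0 6.95 -1;-5.06 2.06 -0.4 0 0 6.95 -1;-5.06 2.06 -0.4 0 0 6.95 -1"

```text
time_s: 6.7
position: [517.6, -278.5, 163.8]
orientation: [179.7, -0.4, 22.7]
ft_force: [-0.0, 1.3, -0.8]
finger_gap: 0.41
```

```bash
python3 - <<'E'
from h import *
plan(chest(-145,0,150),Rd(7.5))
E
```

```text
plan -0.02 -0.10 0.27 0.03 -0.05 1.52 | pos [ 517.6 -278.5  163.8] ori [179.7  -0.4  22.7] F [-0.   1.3 -0.8] gap 0.41 t 6.7
```

Emit:
move_arm:
  increments: "-0.02 -0.1 0.2 0.03 -0.05 1.52 -1;-0.02 -0.1 0.2 0.03 -0.05 1.52 -1;-0.02 -0.1 0.2 0.03 -0.05 1.52 -1"

```text
time_s: 7.08
position: [514.3, -274.1, 152.7]
orientation: [-179.9, 0.1, 7.6]
ft_force: [0.3, -0.2, -1.6]
finger_gap: 0.408
```

```bash
python3 - <<'E'
from h import *
f=robot.grab_frame('wrist');c=robot.get_calibration('wrist');robot.grab_frame('top')
q=111
for (x,y,z,col) in [(-100,90,100,(0,255,0)),(-100,-90,100,(0,255,0)),(-100-q,85,87,(0,0,255)),(-100-q,-85,87,(0,0,255)),(-100-q-35,45,62,(255,0,255)),(-100-q-35,-45,62,(255,0,255)),(-190,69,22,(255,255,0)),(-190,-69,22,(255,255,0)),(-80,30,101,(255,0,0)),(-80+60,30,101,(255,0,0)),(-50,0,101,(255,0,0))]:
    u=proj('wrist',chest(x,y,z),c); cv2.circle(f,(int(u[0]),int(u[1])),3,col,-1)
cv2.imwrite('pics/d.png',f)
g=robot.grab_frame('top')
for (x,y,z,col) in [(-100,90,100,(0,255,0)),(-100,-90,100,(0,255,0)),(100,90,100,(0,255,0)),(100,-90,100,(0,255,0)),(-100-q,85,87,(0,0,255)),(-100-q,-85,87,(0,0,255)),(-100-q-35,45,62,(255,0,255)),(-100-q-35,-45,62,(255,0,255))]:
    u=proj('top',chest(x,y,z)); cv2.circle(g,(int(u[0]),int(u[1])),2,col,-1)
cv2.imwrite('pics/d_top.png',cv2.resize(g[90:310,320:520],None,fx=2.7,fy=2.7))
plan(chest(-145,0,36),Rd(7.5))
E
```

```text
plan 0.00 0.01 2.35 -0.00 0.00 0.01 | pos [ 514.7 -274.1  153.5] ori [-180.     0.     7.6] F [-0.   0.8 -1.5] gap 0.41 t 7.22
```

View pics/d.png

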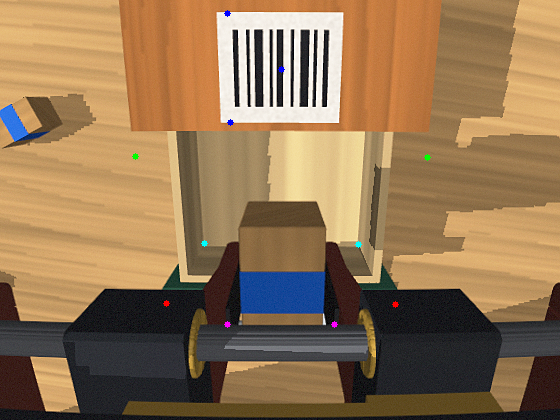

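View pics/d_top.png

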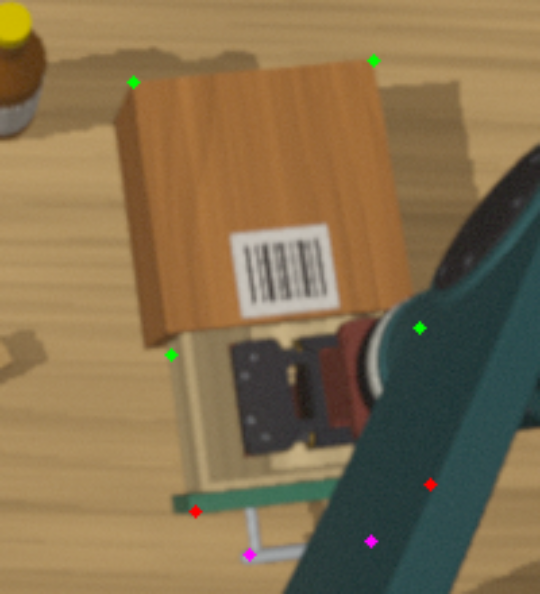

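Emit:
move_arm:
  increments: "0 0 1 0 0 0 -1;0 0 2 0 0 0 -1;0 0 2.33 0 0 0 -1;0 0 2.33 0 0 0 -1;0 0 2.33 0 0 0 -1"

```text
time_s: 7.85
position: [516.0, -274.9, 38.6]
orientation: [179.9, -0.1, 7.7]
ft_force: [-0.3, 0.5, -1.1]
finger_gap: 0.411
```

Emit:
move_arm:
  increments: "0 0 0 0 0 0 0.4;0 0 0 0 0 0 0.4;0 0 0 0 0 0 0.4;0 0 0 0 0 0 0.4;0 0 0 0 0 0 0.4"

```text
time_s: 8.48
position: [515.9, -274.9, 38.6]
orientation: [179.9, -0.1, 7.7]
ft_force: [0.1, 0.7, -0.2]
finger_gap: 0.696
```

Emit:
move_arm:
  increments: "0 0 -0.5 0 0 0 0.4;0 0 -1.5 0 0 0 0.4;0 0 -2.5 0 0 0 0.4;0 0 -2.5 0 0 0 0.4"

```text
time_s: 8.98
position: [518.4, -276.5, 167.8]
orientation: [179.6, -0.4, 7.7]
ft_force: [-0.2, -0.2, 0.5]
finger_gap: 0.701
```

```bash
python3 - <<'E'
from h import *
f=robot.grab_frame('wrist');cv2.imwrite('pics/e.png',f)
c=robot.get_calibration('wrist')
for r in robot.pinpoint('pack_mid','wrist'):
    w=atz('wrist',r['position'],42,c); print(r['p'],r['position'],np.linalg.inv(Tz(658.5,-255.5,7.5))@[*w,1])
print(robot.state()['position'],robot.state()['finger_gap'])
plan(chest(-300,0,152),Rd(7.5))
E
```

```text
0.72 [33.2, 127.4] [-82.88423429 200.27945176  42.           1.        ]
0.63 [280.6, 201.0] [-144.95557054   -1.70749749   42.            1.        ]
[ 515.69438474 -274.6997028   163.70935837] 0.6999935030292705
plan -3.12 -0.02 0.23 0.01 -0.01 0.02 | pos [ 515.7 -274.7  163.7] ori [ 1.799e+02 -1.000e-01  7.700e+00] F [ 0.4 -0.6 -0.6] gap 0.7 t 9.07
```

View pics/e.png

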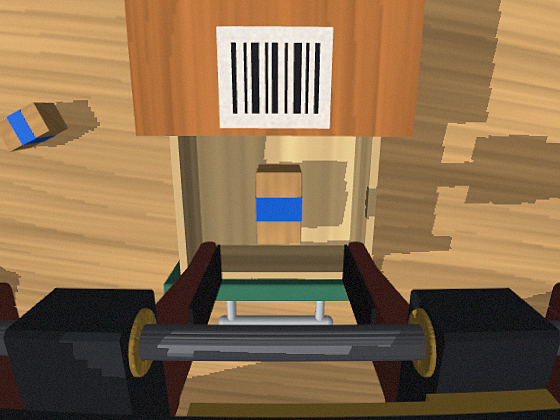

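```bash
python3 - <<'E'
from h import *
for p in [(275,320),(222,321),(332,319)]:
    w=atz('wrist',p,62); print(np.linalg.inv(Tz(658.5,-255.5,7.5))@[*w,1])
plan(chest(-290,0,150),Rd(7.5))
E
```

```text
[-247.08188896    4.1819284    62.            1.        ]
[-248.34715695   50.15470393   62.            1.        ]
[-246.14113518  -45.13961021   62.            1.        ]
plan -2.92 -0.02 0.27 0.01 -0.01 0.02 | pos [ 515.7 -274.7  163.7] ori [ 1.799e+02 -1.000e-01  7.700e+00] F [ 0.4 -0.6 -0.6] gap 0.7 t 9.07
```

Emit:
move_arm:
  increments: "-2.9 -0.02 0.2 0 0 0 -1;-2.9 -0.02 0.2 0 0 0 -1;-2.9 -0.02 0.2 0 0 0 -1;-2.9 -0.02 0.2 0 0 0 -1;-2.9 -0.02 0.2 0 0 0 -1"

```text
time_s: 9.7
position: [373.2, -293.6, 153.3]
orientation: [179.9, -0.2, 7.7]
ft_force: [0.2, 0.2, 0.4]
finger_gap: 0.171
```

```bash
python3 - <<'E'
from h import *
f=robot.grab_frame('wrist');cv2.imwrite('pics/f.png',f)
plan(chest(-290,0,46),Rd(7.5))
E
```

```text
plan -0.05 -0.02 2.15 0.01 -0.02 0.02 | pos [ 373.5 -293.5  153.4] ori [179.9  -0.2   7.7] F [-1.   0.3 -0.1] gap 0.126 t 9.75
```

View pics/f.png

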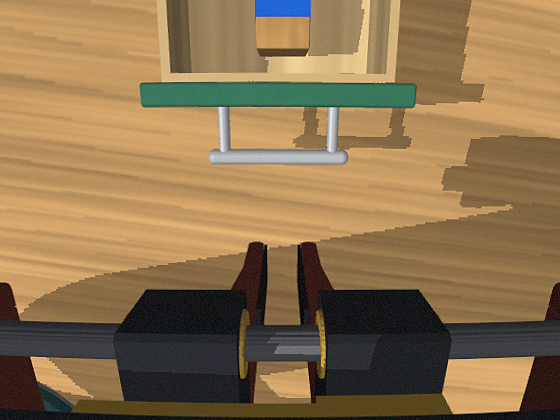

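Emit:
move_arm:
  increments: "-0.05 -0.02 2.15 0 0 0 -1;-0.05 -0.02 2.15 0 0 0 -1;-0.05 -0.02 2.15 0 0 0 -1;-0.05 -0.02 2.15 0 0 0 -1"

```text
time_s: 10.25
position: [372.6, -293.8, 46.8]
orientation: [179.8, -0.2, 7.7]
ft_force: [-0.1, -0.1, 0.5]
finger_gap: 0.004
```

```bash
python3 - <<'E'
from h import *
plan(chest(-160,0,46),Rd(7.5))
E
```

```text
plan 2.57 -0.00 0.03 0.02 -0.02 0.02 | pos [ 372.6 -293.8   46.8] ori [179.8  -0.2   7.7] F [-0.1 -0.1  0.5] gap 0.004 t 10.25
```

Emit:
move_arm:
  increments: "0.5 0 0 0 0 0 -1;0.8 0 0 0 0 0 -1;1.1 0 0 0 0 0 -1;1.4 0 0 0 0 0 -1;1.7 0 0 0 0 0 -1"

```text
time_s: 10.88
position: [457.7, -282.2, 47.3]
orientation: [179.8, -0.2, 7.8]
ft_force: [-1.6, -0.1, 1.7]
finger_gap: 0.003
```

Emit:
move_arm:
  increments: "0.25 0 0 0 0 0 -1;0.5 0 0 0 0 0 -1;0.7 0 0 0 0 0 -1;0.85 0 0 0 0 0 -1;0.9 0 0 0 0 0 -1"

```text
time_s: 11.5
position: [502.7, -276.1, 47.4]
orientation: [179.8, -0.2, 7.8]
ft_force: [-0.5, -0.6, 0.3]
finger_gap: 0.005
```

```bash
python3 - <<'E'
from h import *
f=robot.grab_frame('wrist');cv2.imwrite('pics/g.png',f)
s=robot.state();print(np.linalg.inv(Tz(658.5,-255.5,7.5))@[*s['position'],1],s['ft_force'])
E
```

```text
[-1.57078599e+02 -8.48253840e-02  4.74473925e+01  1.00000000e+00] [ 0.37765681 -0.15510965 -0.02213447]
```

View pics/g.png

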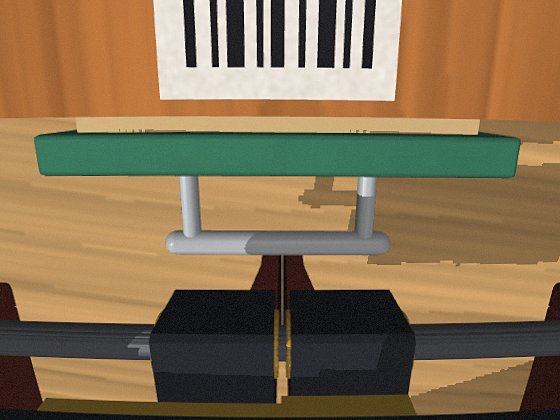

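Emit:
move_arm:
  increments: "0.08 0 0 0 0 0 -1;0.14 0 0 0 0 0 -1;0.2 0 0 0 0 0 -1;0.24 0 0 0 0 0 -1"

```text
time_s: 12.05
position: [509.2, -274.9, 47.3]
orientation: [179.9, 0.3, 7.9]
ft_force: [-21.0, -10.6, 12.5]
finger_gap: 0.003
```

Emit:
move_arm:
  increments: "0.04 0 0 0 0 0 -1;0.08 0 0 0 0 0 -1;0.12 0 0 0 0 0 -1;0.12 0 0 0 0 0 -1"

```text
time_s: 12.55
position: [509.0, -274.8, 47.4]
orientation: [179.9, 0.9, 8.0]
ft_force: [-19.2, -8.8, 13.0]
finger_gap: 0.003
```

```bash
python3 - <<'E'
from h import *
f=robot.grab_frame('wrist');cv2.imwrite('pics/g2.png',f)
s=robot.state();print(np.linalg.inv(Tz(658.5,-255.5,7.5))@[*s['position'],1],s['ft_force'])
E
```

```text
[-150.72804568    0.32611294   47.3759721     1.        ] [-19.94506903  -8.37492853  12.41163831]
```

View pics/g2.png

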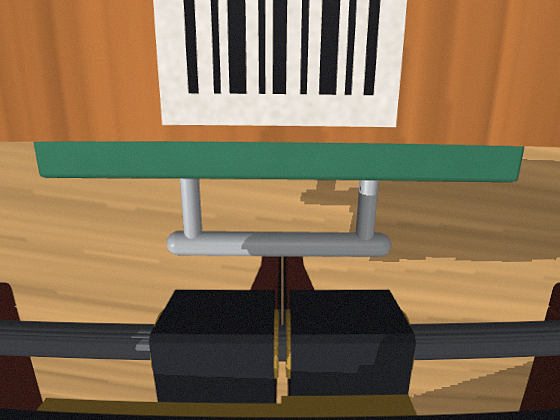

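Emit:
move_arm:
  increments: "-0.5 0 0 0 0 0 -1;-1 0 0 0 0 0 -1;-1.2 0 -1 0 0 0 -1;-1.2 0 -2 0 0 0 -1;-1.2 0 -3 0 0 0 -1"

```text
time_s: 13.22
position: [451.9, -282.5, 200.0]
orientation: [179.9, 0.9, 8.0]
ft_force: [0.8, -0.4, 1.0]
finger_gap: 0.004
```

```bash
python3 - <<'E'
from h import *
f=robot.grab_frame('wrist');cv2.imwrite('pics/h.png',f); c=robot.get_calibration('wrist')
t=robot.grab_frame('top'); cv2.imwrite('pics/h_top.png',t)
for r in robot.pinpoint('label_mid','wrist'): print(r['p'],r['position'],atz('wrist',r['position'],101,c))
print(chest(-50,0,101))
# holder/scanner fit, multiple
def m(tn,n,near):
    return min(robot.outline_of(tn,n),key=lambda r:np.hypot((r['rect'][0]+r['rect'][2])/2-near[0],(r['rect'][1]+r['rect'][3])/2-near[1]))['region']
sc=[(0,0,117,100,36,34),(0,0,55,28,24,90)]
print(fit({'top':m('scanner','top',(155,143))},[(0,0,117,100,36,34)],(689,260,165)))
robot.grab_frame('scene')
print(fit({'scene':m('scanner','scene',(430,258))},[(0,0,117,100,36,34),(0,0,90,28,24,20)],(689,260,165)))
plan((600,258,260),Rd(165))
E
```

```text
0.37 [280.4, 104.4] [ 529.53161854 -275.2623445   101.        ]
[ 608.92775693 -262.02630961  101.        ]
(array([688.00952954, 257.49922692, 162.68141816]), np.float64(0.11275964391691395))
(array([687.5502405 , 258.64801257, 162.16789262]), np.float64(0.08288288288288292))
plan 4.42 -10.28 -1.33 -0.14 0.03 -15.70 | pos [ 451.3 -282.   197.2] ori [-180.    1.    8.] F [ 0.2  0.5 -0.5] gap 0.005 t 13.53
```

View pics/h.png

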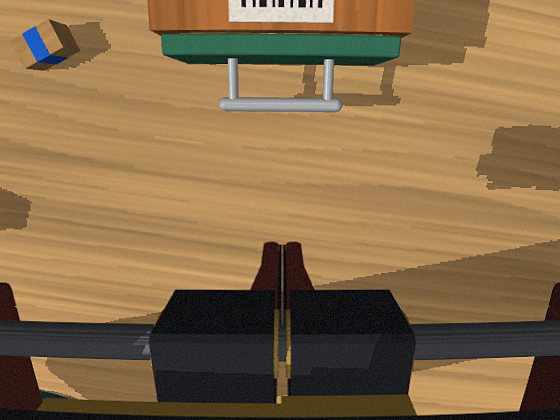

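```bash
python3 - <<'E'
from h import *
plan((580,0,260),Rd(85))
E
```

```text
plan 3.31 -5.23 -1.31 -0.07 0.08 -7.70 | pos [ 451.3 -282.   197.2] ori [-180.    1.    8.] F [ 0.2  0.5 -0.5] gap 0.005 t 13.53
```

Emit:
move_arm:
  increments: "3.31 -5.23 -1.31 -0.07 0.08 -7.7 1;3.31 -5.23 -1.31 -0.07 0.08 -7.7 1;3.31 -5.23 -1.31 -0.07 0.08 -7.7 1;3.31 -5.23 -1.31 -0.07 0.08 -7.7 1;3.31 -5.23 -1.31 -0.07 0.08 -7.7 1"

```text
time_s: 14.15
position: [578.0, -1.3, 257.4]
orientation: [-179.7, 0.4, 62.1]
ft_force: [0.5, 0.0, -0.8]
finger_gap: 0.535
```

```bash
python3 - <<'E'
from h import *
plan((688,258,240),Rd(162.5))
plan((630,150,250),Rd(120))
E
```

```text
plan 5.62 -0.49 0.31 -0.06 0.00 -10.04 | pos [578.   -1.3 257.4] ori [-179.7    0.4   62.1] F [ 0.5  0.  -0.8] gap 0.535 t 14.15
plan 3.16 -0.50 0.13 -0.05 0.02 -5.79 | pos [578.   -1.3 257.4] ori [-179.7    0.4   62.1] F [ 0.5  0.  -0.8] gap 0.535 t 14.15
```

Emit:
move_arm:
  increments: "5.62 -0.49 0.31 -0.06 0 -10.04 1;5.62 -0.49 0.31 -0.06 0 -10.04 1;5.62 -0.49 0.31 -0.06 0 -10.04 1;5.62 -0.49 0.31 -0.06 0 -10.04 1;5.62 -0.49 0.31 -0.06 0 -10.04 1"

```text
time_s: 14.78
position: [687.3, 261.4, 236.6]
orientation: [-179.7, 0.0, 115.9]
ft_force: [0.4, 0.7, 0.1]
finger_gap: 0.996
```

```bash
python3 - <<'E'
from h import *
plan((688,258,240),Rd(162.5))
E
```

```text
plan -0.07 -0.02 -0.07 -0.03 -0.01 -4.66 | pos [687.3 261.4 236.6] ori [-179.7    0.   115.9] F [0.4 0.7 0.1] gap 0.996 t 14.78
```

Emit:
move_arm:
  increments: "-0.07 -0.02 -0.07 -0.03 0 -4.66 1;-0.07 -0.02 -0.07 -0.03 0 -4.66 1;-0.07 -0.02 -0.07 -0.03 0 -4.66 1;-0.07 -0.02 -0.07 -0.03 0 -4.66 1;-0.07 -0.02 -0.07 -0.03 0 -4.66 1"

```text
time_s: 15.4
position: [686.9, 257.6, 237.1]
orientation: [-179.9, -0.3, 162.7]
ft_force: [0.5, 0.0, 0.5]
finger_gap: 0.999
```

```bash
python3 - <<'E'
from h import *
f=robot.grab_frame('wrist');c=robot.get_calibration('wrist')
g=f.copy()
for i in(-50,50):
  for j in(-18,18):
    for z in(134,100):
      X=Tz(688,258,162.5)@[i,j,z,1]; u=proj('wrist',X[:3],c); cv2.circle(g,(int(u[0]),int(u[1])),3,(0,255,0) if z>120 else (255,0,255),-1)
cv2.imwrite('pics/i.png',g)
o=robot.outline_of('scanner','wrist')
for r in o: print(r['p'],r['rect'])
for t in('scanner_head','scanner_window'):
  for r in robot.pinpoint(t,'wrist'): print(t,r['p'],r['position'],atz('wrist',r['position'],117,c))
plan((688,258,100),Rd(162.5))
E
```

```text
0.7 [259.6, 139.4, 312.8, 263.9]
scanner_head 0.72 [283.7, 201.6] [688.0493455  257.49160436 117.        ]
scanner_window 0.86 [285.7, 137.5] [638.27143709 274.51245187 117.        ]
plan -0.02 0.01 2.76 -0.01 -0.02 -0.01 | pos [687.3 257.7 238.2] ori [-179.9   -0.2  162.4] F [ 0.3  0.3 -0.9] gap 1.006 t 15.6
```

View pics/i.png

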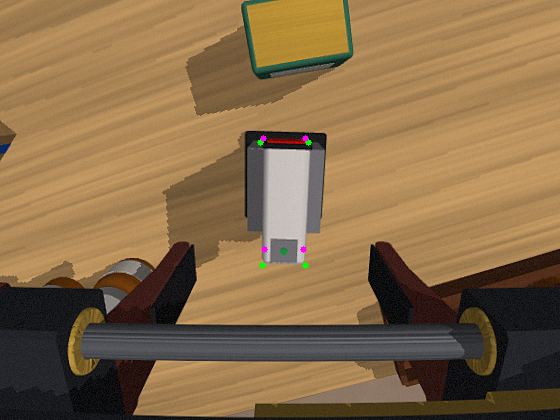

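Emit:
move_arm:
  increments: "-0.02 0 1 0 -0.02 0.05 1;-0.02 0 2 0 -0.02 0.05 1;-0.02 0 2.6 0 -0.02 0.05 1;-0.02 0 2.78 0 -0.02 0.05 1;-0.02 0 2.78 0 -0.02 0.05 1"
  force: 45

```text
time_s: 16.23
position: [687.6, 257.4, 99.0]
orientation: [-179.9, -0.1, 161.9]
ft_force: [0.3, -0.8, 1.3]
finger_gap: 1.005
```

```bash
python3 - <<'E'
from h import *
plan((688,258,98),Rd(162))
E
```

```text
plan -0.00 0.01 0.02 -0.01 -0.01 -0.01 | pos [687.6 257.4  99. ] ori [-1.799e+02 -1.000e-01  1.619e+02] F [ 0.3 -0.8  1.3] gap 1.005 t 16.23
```

Emit:
move_arm:
  increments: "0 0 0 0 0 0 -1;0 0 0 0 0 0 -1;0 0 0 0 0 0 -1;0 0 0 0 0 0 -1;0 0 0 0 0 0 -1"

```text
time_s: 16.85
position: [687.6, 257.4, 99.1]
orientation: [-179.9, -0.1, 161.9]
ft_force: [-0.2, 0.6, 0.7]
finger_gap: 0.469
```

Emit:
move_arm:
  increments: "0 0 0 0 0 0 -1;0 0 0 0 0 0 -1;0 0 0 0 0 0 -1"

```text
time_s: 17.23
position: [687.7, 257.4, 99.1]
orientation: [-179.9, -0.1, 161.9]
ft_force: [0.5, 0.5, -0.7]
finger_gap: 0.411
```

Emit:
move_arm:
  increments: "0 0 -0.6 0 0 0 -1;0 0 -1.2 0 0 0 -1;0 0 -1.8 0 0 0 -1;0 0 -2.4 0 0 0 -1;0 0 -3 0 0 0 -1"

```text
time_s: 17.85
position: [687.4, 257.5, 249.5]
orientation: [-179.9, -0.1, 161.9]
ft_force: [0.9, -0.1, -1.4]
finger_gap: 0.408
```

```bash
python3 - <<'E'
from h import *
f=robot.grab_frame('wrist');cv2.imwrite('pics/j.png',f)
plan((687,257,310),Rd(162))
E
```

```text
plan 0.04 -0.04 -1.11 0.01 0.02 -0.01 | pos [689.5 258.1 254.5] ori [179.9   0.2 161.9] F [1.1 0.  1.2] gap 0.413 t 17.9
```

View pics/j.png

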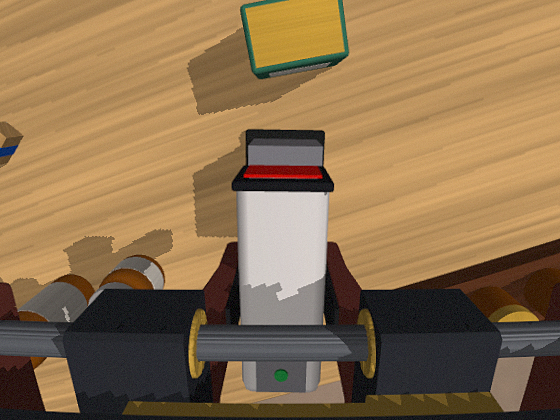

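```bash
cat >> h.py <<'E'
L=np.array([608.9,-262.0,101])
def aim(phi=156.7,tilt=45,dist=125,L=L):
    a,t=np.radians(phi),np.radians(tilt)
    x=np.array([np.cos(a)*np.cos(t),np.sin(a)*np.cos(t),-np.sin(t)]); y=np.array([-np.sin(a),np.cos(a),0]); z=np.cross(x,y)
    head=L-(dist+50)*x; R=Rn.from_matrix(np.c_[x,-y,-z]); return head-18*z*1, R, head
E
python3 - <<'E'
from h import *
p,R,h=aim();print(p,h,R.as_euler('xyz',degrees=True))
plan((620,150,320),Rd(162))
E
```

```text
[ 734.24185523 -315.98073108  212.01576465] [ 722.55194127 -310.94625875  224.74368671] [-180.    45.   156.7]
plan 0.64 -2.49 -1.32 0.01 0.02 -0.01 | pos [689.5 258.1 254.5] ori [179.9   0.2 161.9] F [1.1 0.  1.2] gap 0.413 t 17.9
```

Emit:
move_arm:
  increments: "0.1 -0.5 -0.6 0 0 0 -1;0.3 -1.4 -1.1 0 0 0 -1;0.64 -2.49 -1.32 0 0 0 -1;0.64 -2.49 -1.32 0 0 0 -1;0.64 -2.49 -1.32 0 0 0 -1"

```text
time_s: 18.52
position: [620.1, 149.9, 319.7]
orientation: [179.9, 0.2, 161.8]
ft_force: [-0.5, 0.1, -1.6]
finger_gap: 0.406
```

```bash
python3 - <<'E'
from h import *
plan((620,-100,320),Rd(160))
E
```

```text
plan -1.56 -4.75 -0.01 0.01 0.02 0.18 | pos [620.1 149.9 319.7] ori [179.9   0.2 161.8] F [-0.5  0.1 -1.6] gap 0.406 t 18.52
```

Emit:
move_arm:
  increments: "-0.3 -0.9 0 0 0 0.1 -1;-0.6 -1.8 0 0 0 0.18 -1;-0.9 -2.8 0 0 0 0.18 -1;-1.25 -3.8 0 0 0 0.18 -1;-1.56 -4.75 0 0 0 0.18 -1"

```text
time_s: 19.15
position: [621.2, -100.8, 318.2]
orientation: [179.9, 0.1, 160.1]
ft_force: [-0.4, -0.9, -1.1]
finger_gap: 0.413
```

```bash
python3 - <<'E'
from h import *
p,R,h=aim()
plan(p+[0,0,90],R)
E
```

```text
plan -3.59 -3.28 0.33 0.15 -4.48 0.32 | pos [ 621.2 -100.8  318.2] ori [1.799e+02 1.000e-01 1.601e+02] F [-0.4 -0.9 -1.1] gap 0.413 t 19.15
```

Emit:
move_arm:
  increments: "-0.7 -0.65 0.05 0.03 -0.9 0.06 -1;-1.4 -1.3 0.1 0.06 -1.8 0.12 -1;-2.1 -1.95 0.18 0.09 -2.7 0.18 -1;-2.85 -2.6 0.25 0.12 -3.6 0.25 -1;-3.59 -3.28 0.33 0.15 -4.48 0.32 -1"

```text
time_s: 19.77
position: [735.6, -316.5, 301.5]
orientation: [-180.0, 45.2, 156.7]
ft_force: [1.9, 1.8, -2.7]
finger_gap: 0.409
```

```bash
python3 - <<'E'
from h import *
p,R,h=aim()
plan(p,R)
E
```

```text
plan 1.29 -0.00 1.24 -0.00 0.02 -0.00 | pos [ 735.6 -316.5  301.5] ori [-180.    45.2  156.7] F [ 1.9  1.8 -2.7] gap 0.409 t 19.77
```

Emit:
move_arm:
  increments: "0.3 0 0.3 0 0 0 -1;0.6 0 0.6 0 0 0 -1;0.9 0 0.9 0 0 0 -1;1.2 0 1.15 0 0 0 -1;1.29 0 1.24 0 0.02 0 -1"

```text
time_s: 20.4
position: [734.4, -315.1, 210.2]
orientation: [179.8, 44.5, 156.7]
ft_force: [0.8, 0.0, -2.6]
finger_gap: 0.409
```

Emit:
move_arm:
  increments: "0 0 0 0 0 0 -1;0 0 0 0 0 0 -1"

```text
time_s: 20.65
position: [735.1, -315.1, 210.7]
orientation: [179.8, 44.5, 156.7]
ft_force: [-0.3, 0.4, -1.3]
finger_gap: 0.411
```

```bash
python3 - <<'E'
from h import *
fs={n:robot.grab_frame(n) for n in('wrist','scene','top')}
s=robot.state(); Rt=Rn.from_euler('xyz',s['orientation'],degrees=True)
print(s['position'],s['orientation'],s['ft_force'],s['finger_gap'])
head=s['position']+Rt.apply([0,0,-18]); X=Rt.as_matrix(); x,y,z=X[:,0],-X[:,1],-X[:,2]
d=L-(head+50*x); print('label in window',d@x,d@y,d@z,'win z',(head+50*x)[2],'foot',(head-107*z))
for n,f in fs.items():
  c=robot.get_calibration(n)
  def dot(P,col):
    u=proj(n,P,c); cv2.circle(f,(int(u[0]),int(u[1])),2,col,-1)
  for i in(-50,50):
    for j in(-18,18):
      for k in(-17,17): dot(head+i*x+j*y+k*z,(0,255,0))
  dot(head+50*x,(255,0,255)); dot(L,(255,0,0)); dot(head-107*z,(0,255,255))
  cv2.imwrite(f'pics/k_{n}.png',f)
for n in('scene','top','wrist'):
  for t,P in(('scanner_head',head),('scanner_window',head+50*x),('scanner_foot',head-107*z),('label_mid',L)):
    for r in robot.pinpoint(t,n)[:2]: print(n,t,round(r['p'],2),np.round(r['position'],1),'pred',np.round(proj(n,P),1))
E
```

```text
[ 734.84771507 -315.32809948  211.19793453] [179.79618857  44.54285005 156.68687439] [-0.47015317 -0.1216104  -1.61345149] 0.41187704781649065
label in window 124.77685496859748 0.8085011226066793 -0.6018623610648604 win z 188.95479789915493 foot [ 792.30410689 -339.74360241  147.76571672]
scene scanner_head 0.84 [ 49.  186.6] pred [ 48.4 185.6]
scene scanner_window 0.85 [ 72.9 192.2] pred [ 72.7 192.2]
scene scanner_foot 0.67 [ 19.5 250.6] pred [ 24.7 251.8]
scene scanner_foot 0.48 [ 69.8 193.2] pred [ 24.7 251.8]
scene label_mid 0.95 [126.1 206.9] pred [123.9 206.2]
top scanner_head 0.96 [467.1 112. ] pred [471.2 113. ]
top scanner_head 0.32 [426.1 187.8] pred [471.2 113. ]
top scanner_foot 0.63 [466.4  90.3] pred [470.4  92.3]
top label_mid 0.96 [425.  187.9] pred [426.3 190.7]
wrist scanner_head 0.76 [281.9 280.7] pred [284.7 281.9]
wrist scanner_window 0.97 [281.8 168.3] pred [284.9 173.4]
```

View pics/k_wrist.png

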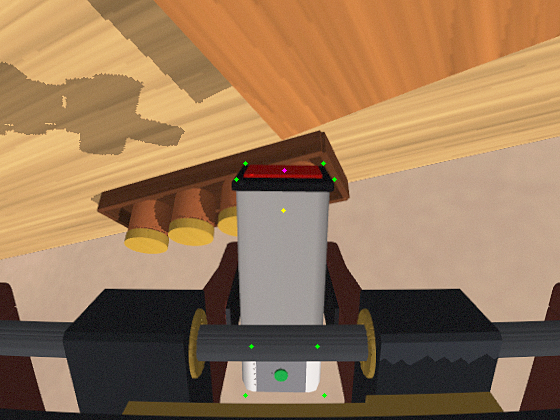

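View pics/k_scene.png

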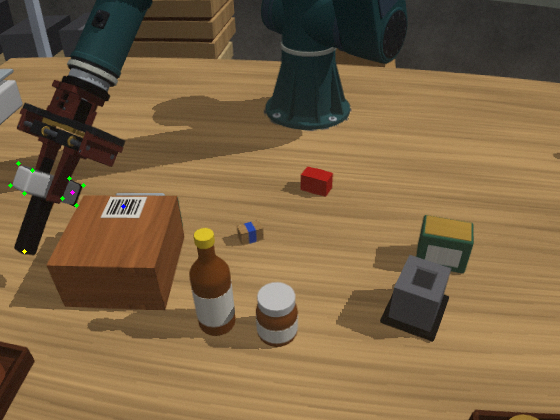

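View pics/k_top.png

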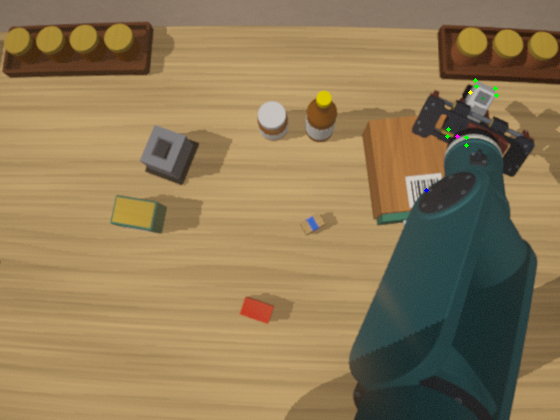

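```bash
python3 - <<'E'
from h import *
s=robot.state(); print(np.round(s['dq'],2),s['position'],s['time_s'])
print(robot.finish_job())
E
```

```text
[-0.08  0.13 -0.07 -0.04 -0.04 -0.01] [ 734.36112937 -315.17208307  210.14397649] 21.4
the job is handed in; nothing more can be done
None
```

I put the larger blue-banded carton in the drawer and pushed the drawer shut by its handle until it stopped. I then drew the scanner out of its holder and handed the job in at 21.4 s, with the gripper still holding it over the chest. The hand-in gives no verdict, so these are my own last checks:

- **Aim:** the scanner was tipped 44.5 degrees. The arm pose put the label about 125 mm from the window and about 1 mm off the line of sight. The window was 189 mm up and the foot 148 mm up.
- **Grip and stillness:** the gripper opening stayed at 36 mm and the arm was nearly still. The pictures showed no slip in the grasp and nothing else touching the scanner.
- **Carton and drawer:** I saw the carton lying in the drawer before shutting it, but could not see it afterwards. The drawer front sat flush against the chest after the push. The push ended at about 20 N on the wrist sensor.
- **Bystanders:** the bottle, jar and tin looked upright and in place in the last pictures; I did not measure their positions again.

The networks' pixel positions in the last pictures differed from my predicted ones by up to about 5 pixels. The largest were the scanner's foot in the scene view and the window in the wrist view. The label differed by 2 to 3 pixels, about 5 mm. That is well inside the 22 mm limit.

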